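Sift bearing balls from knobs with a sieve tray

ROBOT

A 6-joint arm with a two-finger parallel gripper is mounted at the origin on the work surface. World frame = base frame: x ahead of the robot, y to its left, z up, the work surface at z = 0. Lengths are in m, angles in rad, forces in N, time in s.
With the tool pointing down it reaches from about 0.35 to 0.925 m from the base axis. Payload 6.4 kg.
Tool frame: the origin (TCP) lies at the very end of the fingers, on their centre line; the grasp point (between the pads) lies 19 mm behind it; y points along the fingers, x is the direction in which the jaws open and shut, and the axes are right-handed (so a half turn about y gives the same grasp; the last joint's range is limited). The gripper opens to 85 mm and grips with 20 to 120 N. Pads are 22 mm wide; open, the fingers measure 114 mm over their backs; the gripper's body (76 mm by 85 mm) begins 54 mm behind the grasp point. The pads swing forward as they close: fully open they stand 13 mm farther back than shut.
Start: joints at [-0.174, 0.245, 1.558, -0, 1.339, -0.174], TCP at [0.65, 0, 0.231] pointing down, gripper open.
Joint ranges: [-3.13, 3.13], [-1.02, 2.26], [0.13, 2.54], [-0.95, 4.09], [0.21, 2.88], [-2.74, 2.74]. Speed limits (rad/s): [2.57, 2.57, 3.14, 3.14, 3.14, 3.14].

INTERFACE

Orientations are given as a 3x3 rotation matrix whose columns are the frame's x, y, z axes.
In Python, from station import * gives the robot as it stands. Calls block until the motion is done:
- reach(position, orientation): joint-space move of the TCP to a pose.
- movel(position, rotation=None, max_speed=0.15, contact_N=None): straight line of the TCP; rotation=None keeps the orientation; max_speed is the mean speed in m/s. With contact_N (N) it stops when the force on the tool has changed by that much, and returns True; else False.
- movej(angles): joint-space move.
- grip(opening): opening from 0.0 (shut) to 1.0 (fully open); the grip force is fixed at half the most; returns when the fingers have stopped.
- dwell(seconds).
- solve_ik(position, orientation): joint angles nearest the present ones, or None.
- get_image(name): name is "scene" or "side" or "wrist"; returns a dict with "color" (384x512x3 uint8, blue, green, red), "range_z" (384x512 float32, m along the optical axis (not along the pixel's ray), 0 where there is no reading), "vfov" (degrees; the focal length in pixels is half the picture's height over the tangent of half this angle, whatever the lens; pixels are square), "cx", "cy" (the principal point, pixels), "R" (3x3) and "t" (3): a world point X has camera coordinates R X + t. Camera axes: x right, y down, z forward; pixel columns grow to the right and rows downward; lengths in m; the calibration is good to about 2 mm. A picture is of the moment at which its call begins.
A pose or a line that the arm cannot do raises MotionError and nothing moves.
- close_job(): hands the job in, once; it reports no verdict.
Trained networks look in the newest picture that a camera, given by its name, has taken for a name from the list of things; names that differ only in an ending like _2 or _b are one class to them, and where a whole thing is asked for, a point or a joint stands for the part that bears it (a point fixed in the world has none). Each returns a list of dicts, best first, with "confidence" (0 to 1); they miss things now and then, are a little off and sometimes report something else, mostly with a low value. They report only what shows in the picture. A call takes as long as a camera call.
- cut_out(thing, camera): "region" (384x512 bool, what is visible of it) and "extent" ([left, top, right, bottom] in pixels, round what is visible of it).
Readings, each from a call of its own:
- current_time(): time.
- current_qpos(): joint angles.
- current_joint_velocities(): joint speeds.
- current_tau(): joint torques, N m.
- current_position(): TCP position.
- current_orientation(): TCP orientation.
- current_wrist_force(): force on the tool from outside, world axes, zero at the start.
- current_torque(): the same for the moment, N m.
- current_opening(): opening from 0.0 (shut) to 1.0 (fully open).
Only numpy, scipy, OpenCV 4.12 (cv2) and the standard library are available. Lean on these libraries where they do the work, as an engineer would, in place of code of your own. Each camera call takes 0.05 s, during which the arm holds its last target.

TASK

Grade the mixed parts in the sieve tray: lift it by its green handle bar, hold it over the blue bin with everything still inside, and tilt it gently spout-down so the three small steel balls drop through the slots into the blue bin while the three red knobs stay in the tray. Then, still holding the tray, tip the red knobs out over the spout into the yellow bin, and set the empty tray back standing flat in the middle of its black pad and let go. Leave the other things on the table where they are.

Things in the scene. Friction and masses are not known exactly. Their poses are not given: they have to be found in the camera images.
- tray_grip (a point): Sieve tray, 199 x 114 mm (x, y), 0.32 kg, with white sides. This point: centre of its green handle bar, bridging it in mid-length, 14 mm thick (x), 24 tall, 116 long (y), held by uprights at its ends; grip it across the 14 mm. Axes are the tray's: z up, -x towards the open spout. 100 mm above the feet, 72 to 81 above the floor; side walls reach to 34 mm below it
- tray_landing (a point): Middle of the tray's closed black landing, at +70 mm x, -76 mm z from tray_grip. It spans +40 to +100 mm x and falls 8 degrees to the closed back wall (outside at +104 mm). The mixed parts lie here; with the tray tilted spout-down by more than 8 degrees they roll to the spout
- tray_sieve (a point): Middle of the tray's sieve, 75 mm straight below tray_grip in the tray's axes. It spans +40 to -55 mm x: four round 6 mm bars along x, three free gaps of 25 mm, open below. Feet 25 mm below it, under the side walls from -60 to +104 mm x; ahead of that the walls end 16 mm higher
- tray_spout (a point): Middle of the spout's lip, at -95 mm x, -62 mm z from tray_grip in the tray's axes. The black spout floor climbs at 25 degrees from the sieve to this open end: it keeps the knobs in below 25 degrees of spout-down tilt if the tray is tilted slowly (11 to 13 is enough to sift); about 40 pours them out
- bin_small: fixed blue open bin for the small balls, 200 x 190 mm outside (x, y), 50 mm tall, walls and floor 5 mm; origin at the centre of its underside, z up
- bin_large: fixed yellow open bin for the large knobs, 200 x 190 mm outside (x, y), 50 mm tall, walls and floor 5 mm; origin at the centre of its underside, z up
- pad: fixed black rubber pad, 250 x 170 mm (x, y), 4 mm thick, where the tray stands; origin at the centre of its underside, so the tray's handle centre stands 104 mm above it
- ball0_center (a point): centre of a small bright steel ball, 18 mm across, 24 g, loose on the tray's landing
- ball1_center (a point): centre of a small bright steel ball, 18 mm across, 24 g, loose on the tray's landing
- ball2_center (a point): centre of a small bright steel ball, 18 mm across, 24 g, loose on the tray's landing
- knob0_center (a point): centre of a large red ball knob, 34 mm across, 34 g, loose on the tray's landing
- knob1_center (a point): centre of a large red ball knob, 34 mm across, 34 g, loose on the tray's landing
- knob2_center (a point): centre of a large red ball knob, 34 mm across, 34 g, loose on the tray's landing
- cleaner: bystander: green cleaner bottle with a white label and a blue cap, 52 mm across, 95 mm tall; origin at the centre of its underside
- jar: bystander: amber glass jar, 56 mm across, 60 mm tall; origin at the centre of its underside
- driver: bystander: screwdriver lying on the table; origin on its axis, at the underside of its handle
- lens_ring: bystander: black lens ring lying flat, 76 mm across, 18 mm tall; origin at the centre of its underside
- clamp_block: bystander: aluminium block 60 x 50 x 30 mm; origin at the centre of its underside
- beaker: bystander: white cup, 72 mm across, 75 mm tall; origin at the centre of its underside

How it is judged:
By the outcome, as a careful person would: the job done as asked, in the order asked, and still so for the second after the job is handed in, with the robot touching nothing.
It also fails if it takes over 72 s, if anything falls off the work surface, if the arm or the gripper's body presses on something with over 40 N, if the wrist force passes 120 N, or if a joint passes its speed limit or range.

## Working session

There is one attempt and no reset: what is moved stays moved. The work goes in short steps, each a Python script; the robot and the scene stay as the last script left them, time stands still between calls to the robot, and variables do not carry over. Pictures are saved under pics/ and viewed, and the job is handed in when it is done.

```bash
mkdir -p pics; ls
cat > h.py <<'E'
from station import *
import numpy as np, cv2
def cam(n):
    im=get_image(n); return im
def pts(im,mask=None):
    h,w=im["range_z"].shape; f=h/2/np.tan(np.radians(im["vfov"])/2)
    v,u=np.mgrid[0:h,0:w]; z=im["range_z"]
    P=np.stack([(u-im["cx"])*z/f,(v-im["cy"])*z/f,z],-1)
    W=(P-np.array(im["t"]))@np.array(im["R"])
    W[z==0]=np.nan
    return W
def proj(im,X):
    h=im["range_z"].shape[0]; f=h/2/np.tan(np.radians(im["vfov"])/2)
    c=np.array(im["R"])@np.array(X)+np.array(im["t"]); return c[0]/c[2]*f+im["cx"],c[1]/c[2]*f+im["cy"]
E
python3 - <<'E'
from h import *
for n in ("scene","side","wrist"):
    im=cam(n); cv2.imwrite(f"pics/{n}0.png",im["color"]); print(n,np.round(-np.array(im["R"]).T@im["t"],3))
    W=pts(im); np.savez(f"{n}0.npz",W=W,color=im["color"],R=im["R"],t=im["t"])
    for t in ("bin_small","bin_large","pad","tray_grip","tray_landing","cleaner","jar","beaker","driver","lens_ring","clamp_block"):
        for r in cut_out(t,n)[:2]:
            p=W[r["region"]]; p=p[~np.isnan(p[:,0])]
            if len(p): print(t,round(r["confidence"],2),r["extent"],np.round(np.median(p,0),3),np.round(np.percentile(p,2,axis=0),3),np.round(np.percentile(p,98,axis=0),3))
print(current_time())
E
```

```text
pics
scene [1.278 0.57  0.985]
bin_small 0.75 [227.8, 184.9, 330.0, 270.7] [0.566 0.005 0.008] [ 0.472 -0.085  0.001] [0.672 0.105 0.051]
bin_large 0.79 [332.0, 225.2, 445.9, 330.6] [0.5   0.307 0.007] [0.406 0.212 0.001] [0.61  0.402 0.051]
pad 0.67 [166.1, 161.5, 266.7, 207.1] [ 0.607 -0.248  0.003] [ 0.427 -0.365 -0.001] [ 0.662 -0.18   0.029]
pad 0.46 [175.3, 135.8, 255.0, 199.2] [ 0.553 -0.268  0.049] [ 0.444 -0.33   0.007] [ 0.641 -0.206  0.117]
tray_grip 0.91 [175.6, 135.2, 255.8, 200.7] [ 0.555 -0.275  0.046] [ 0.44  -0.334  0.002] [ 0.642 -0.205  0.117]
tray_landing 0.92 [177.6, 135.6, 253.4, 199.4] [ 0.555 -0.273  0.048] [ 0.442 -0.332  0.006] [ 0.641 -0.206  0.117]
tray_landing 0.37 [332.7, 229.0, 449.2, 328.8] [0.501 0.307 0.007] [0.406 0.212 0.001] [0.61  0.402 0.051]
cleaner 0.69 [268.0, 287.9, 290.7, 326.7] [0.784 0.199 0.06 ] [0.757 0.171 0.004] [0.798 0.215 0.096]
jar 0.77 [346.1, 186.7, 369.0, 217.5] [0.369 0.116 0.039] [ 0.304  0.061 -0.001] [0.383 0.138 0.063]
beaker 0.77 [137.5, 168.0, 161.5, 202.3] [ 0.724 -0.334  0.05 ] [ 0.69  -0.376  0.004] [ 0.755 -0.31   0.
[... 2171 characters left out ...]
5] [ 0.432 -0.307  0.005] [ 0.637 -0.206  0.071]
tray_landing 0.8 [102.4, 293.3, 246.4, 384.0] [ 0.563 -0.214  0.035] [ 0.431 -0.307  0.004] [ 0.639 -0.205  0.078]
cleaner 0.93 [335.2, 0.0, 395.8, 27.1] [0.759 0.168 0.046] [0.744 0.162 0.001] [0.784 0.185 0.068]
jar 0.97 [0.1, 43.5, 41.6, 98.7] [0.375 0.108 0.029] [0.356 0.085 0.002] [0.38  0.135 0.052]
lens_ring 0.98 [301.7, 267.0, 348.8, 313.0] [ 0.75  -0.205  0.017] [ 0.72  -0.239 -0.001] [ 0.787 -0.161  0.019]
lens_ring 0.18 [100.2, 292.9, 248.7, 383.2] [ 0.561 -0.214  0.035] [ 0.431 -0.307  0.006] [ 0.636 -0.206  0.07 ]
clamp_block 0.62 [104.7, 273.8, 265.3, 334.8] [ 0.602 -0.209  0.003] [ 0.512 -0.269  0.001] [ 0.662 -0.178  0.005]
1.8
```

Run:
```python
import cv2
for n,(x0,y0,x1,y1) in dict(scene=(130,110,290,230),side=(210,190,370,310)).items():
    i=cv2.imread(f"pics/{n}0.png"); cv2.imwrite(f"pics/{n}0z.png",cv2.resize(i[y0:y1,x0:x1],None,fx=5,fy=5,interpolation=cv2.INTER_CUBIC))
```

```text
(no output)
```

View pics/scene0.png

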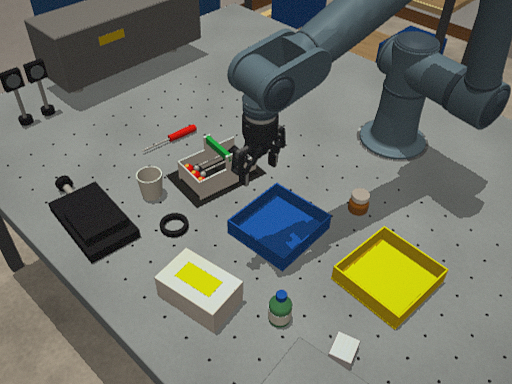

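View pics/scene0z.png

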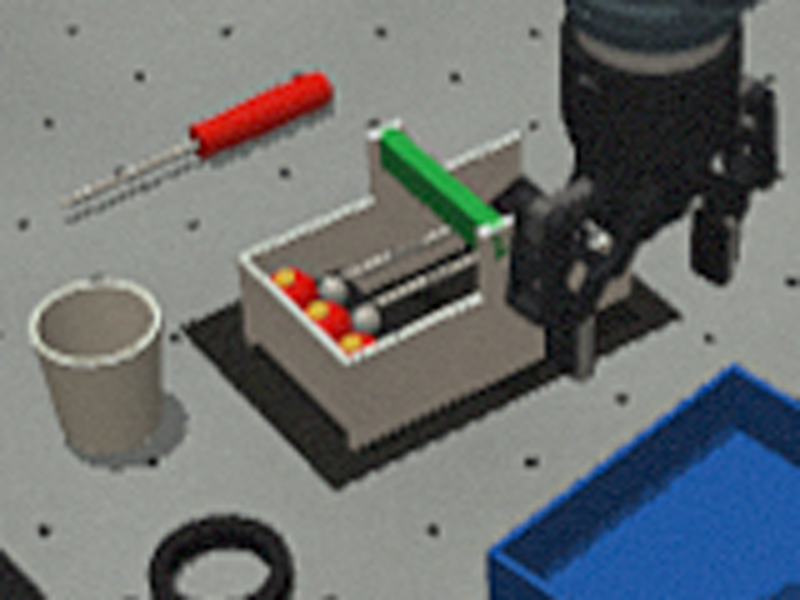

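View pics/side0z.png

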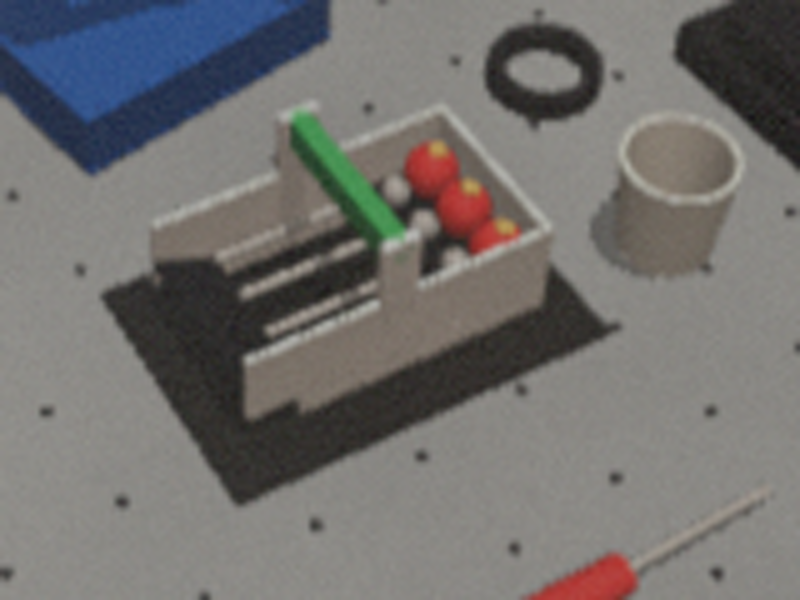

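View pics/side0.png

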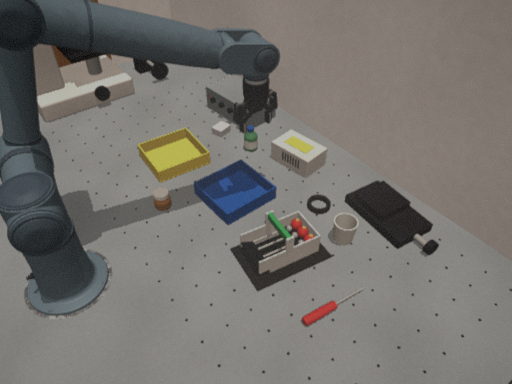

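The pictures show the tray on the pad with its spout towards the robot. The green bar runs from about (206,136) to (230,156) in the scene picture, and the parts lie at the back wall. Next I measure the yaws.

Run:
```python
import numpy as np,cv2
acc={}
for n in("scene","side","wrist"):
    d=np.load(n+"0.npz");W=d["W"];c=d["color"].astype(int);b,g,r=c[...,0],c[...,1],c[...,2]
    near=lambda lo,hi:np.all((W>lo)&(W<hi),-1)
    M=dict(green=(g>1.6*r)&(g>1.5*b)&near([.4,-.4,.06],[.7,-.15,.15]),
     white=(abs(r-b)<60)&near([.4,-.36,.02],[.68,-.18,.115]),
     pad=(r<75)&near([.35,-.42,-.004],[.7,-.12,.012]),
     blue=(b>1.5*r)&near([.4,-.15,.035],[.72,.16,.07]),
     yel=(r>1.8*b)&near([.35,.16,.035],[.65,.45,.07]))
    for k,m in M.items():
        p=W[m]
        if len(p)<40: continue
        if k=="green": p=p[p[:,2]>np.percentile(p[:,2],97)-.008]
        acc.setdefault(k,[]).append(p)
        q=cv2.minAreaRect((p[:,:2]*1000).astype(np.float32)); print(n,k,len(p),np.round(q[0],1),np.round(q[1],1),round(q[2],1),np.round(np.percentile(p[:,2],[2,50,98]),4))
for k,v in acc.items():
    p=np.vstack(v); q=cv2.minAreaRect((p[:,:2]*1000).astype(np.float32)); print("ALL",k,np.round(q[0],1),np.round(q[1],1),round(q[2],1))
```

```text
scene green 128 [ 532.8 -267.3] [108.7  17.2] 81.5 [0.1114 0.1155 0.1192]
scene white 1831 [ 537.3 -265.9] [125.  203.4] 81.1 [0.0226 0.0504 0.1139]
scene pad 917 [ 509.5 -248. ] [259.6 315.8] 88.6 [-0.0009  0.0034  0.0078]
scene blue 1108 [571.8   8.7] [204.3 193.9] 1.8 [0.0356 0.0456 0.0523]
scene yel 1336 [506.1 305.8] [191.6 205.7] 86.6 [0.0355 0.0463 0.053 ]
side green 134 [ 527.4 -265.7] [102.6  15.8] 84.8 [0.1109 0.1155 0.1189]
side white 2315 [ 534.4 -267.3] [121.7 203.3] 81.2 [0.0231 0.0467 0.1137]
side pad 1662 [ 522.5 -278.9] [198.5 250.8] 89.6 [-0.0003  0.0038  0.0076]
side blue 625 [567.    3.8] [200.9 193.8] 2.5 [0.0354 0.0439 0.0529]
side yel 516 [503.8 302.8] [200.9 201.5] 86.1 [0.0353 0.0435 0.0522]
wrist white 1913 [ 521.5 -238.6] [228.7  73.5] 24.1 [0.0211 0.0419 0.0699]
wrist pad 1521 [ 508. -260.] [315.3 229.1] 0.1 [0.0002 0.0033 0.0049]
wrist blue 4255 [567.4   7.4] [200.  189.8] 2.0 [0.0357 0.0487 0.0509]
ALL green [ 531. -267.] [108.7  20.7] 81.3
ALL white [ 535.9 -265.7] [125.1 205.5] 81.9
ALL pad [ 508.2 -248.8] [260. 319.] 89.1
ALL blue [570.1   6.5] [207.2 198.9] 2.5
ALL yel [506.1 302.6] [200.9 206.1] 86.1
```

Run:
```python
from h import *
P=[]
for n in("scene","side","wrist"):
    d=np.load(n+"0.npz");W=d["W"];c=d["color"].astype(int)
    m=(c.max(-1)<62)&np.all((W>[.35,-.42,-.004])&(W<[.7,-.12,.012]),-1)
    k,l,s,_=cv2.connectedComponentsWithStats(cv2.morphologyEx(m.astype(np.uint8),cv2.MORPH_OPEN,np.ones((2,2))))
    for i in range(1,k):
        if s[i,4]<60: continue
        p=W[l==i]; q=cv2.minAreaRect((p[:,:2]*1000).astype(np.float32)); print(n,s[i,4],np.round(q[0],1),np.round(q[1],1),round(q[2],1)); 
        P.append(p)
p=np.vstack(P); q=cv2.minAreaRect((p[:,:2]*1000).astype(np.float32)); print(q)
print(np.round(current_orientation(),2),current_opening(),current_time())
def Rt(yaw,tilt,flip=False):
    y=np.radians(yaw);t=np.radians(-tilt)
    Rz=np.array([[np.cos(y),-np.sin(y),0],[np.sin(y),np.cos(y),0],[0,0,1]]);Ry=np.array([[np.cos(t),0,np.sin(t)],[0,1,0],[-np.sin(t),0,np.cos(t)]])
    B=np.array([[1,0,0],[0,0,-1],[0,1,0]]).T.T  # cols placeholder
    B=np.column_stack([[1,0,0],[0,0,-1],[0,1,0]]).astype(float)
    if flip: B=B@np.diag([-1,1,-1])
    return Rz@Ry@B
for f in(False,True):
  for name,g,yaw,ti in[("grip",(.531,-.266,.104),-8.7,0),("lift",(.531,-.266,.2),-8.7,0),("blue",(.555,.006,.195),0,0),("blue12",(.555,.006,.195),0,13),("y12",(.555,.303,.195),0,12),("y40",(.555,.303,.195),0,42)]:
    R=Rt(yaw,ti,f); s=solve_ik(np.array(g)+R[:,1]*.019,R); print(f,name,None if s is None else np.round(s,2))
```

```text
scene 79 [ 532.  -281.1] [86.  36.3] 24.7
scene 131 [ 453.8 -195.1] [40.  60.7] 85.1
scene 595 [ 581.2 -276.9] [166.  156.9] 81.7
side 68 [ 526.4 -238.2] [33. 92.] 81.9
side 135 [ 523.6 -261.6] [42.1 88.7] 81.2
side 1311 [ 531.3 -282.6] [161.6 247.4] 81.0
wrist 1356 [ 636.3 -123.3] [254.4 163.8] 65.8
((612.5972290039062, -228.46315002441406), (433.60675048828125, 217.54196166992188), 54.954132080078125)
[[ 1.  0. -0.]
 [ 0. -0.  1.]
 [ 0. -1. -0.]] 0.9986636489781011 1.8
False grip [-0.66  0.29  1.79 -0.    1.06 -0.5 ]
False lift [-0.66  0.17  1.75 -0.    1.23 -0.5 ]
False blue [-0.19  0.08  1.85 -0.    1.21 -0.19]
False blue12 [-0.21 -0.04  1.98  0.06  0.98 -0.24]
False y12 [ 0.35  0.17  1.76 -0.08  1.02  0.38]
False y40 [ 0.42  0.03  2.02 -0.63  0.48  0.9 ]
True grip [-0.66  0.29  1.79 -0.    1.06  2.64]
True lift [-0.66  0.17  1.75 -0.    1.23  2.64]
True blue None
True blue12 None
True y12 None
True y40 [ 0.42  0.03  2.02 -0.63  0.48 -2.24]
```

Run:
```python
from h import *
a=np.radians(-8.8);ex=np.array([np.cos(a),np.sin(a)]);ey=np.array([-ex[1],ex[0]])
canvas={}
for n in("scene","side","wrist"):
    d=np.load(n+"0.npz");W=d["W"];c=d["color"]
    # topdown ortho of low points in tray frame
    q=(W[...,:2]-[.531,-.266]); u=q@ex; v=q@ey
    m=(W[...,2]<.012)&(abs(u)<.17)&(abs(v)<.13)
    I=np.zeros((260,340,3),np.uint8); I[:]=(80,0,80)
    ui=((u[m]+.17)*1000).astype(int); vi=((.13-v[m])*1000).astype(int)
    for x,y,cc in zip(ui,vi,c[m]): cv2.circle(I,(x,y),1,tuple(map(int,cc)),-1)
    canvas[n]=I
cv2.imwrite("pics/ortho.png",cv2.resize(np.vstack([np.hstack([canvas["scene"],canvas["side"]]),np.hstack([canvas["wrist"],canvas["wrist"]*0])]),None,fx=1.15,fy=1.15))
```

```text
(no output)
```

View pics/ortho.png

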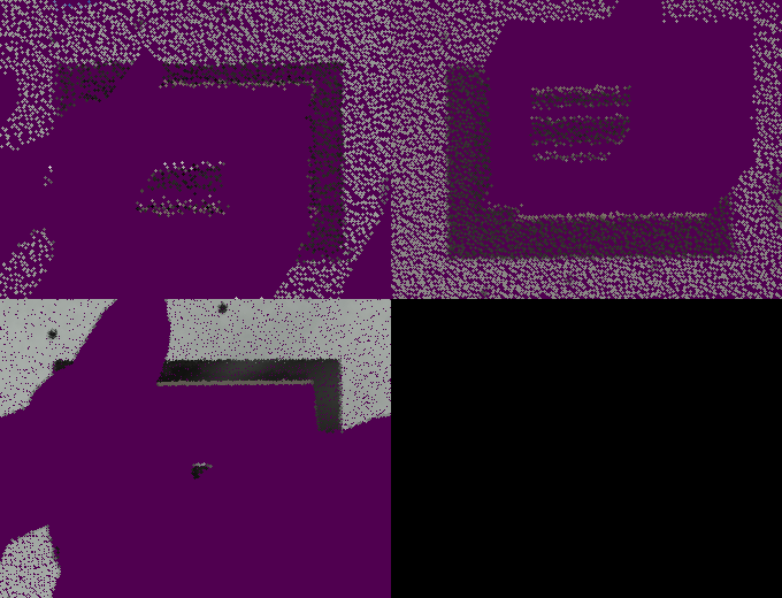

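```bash
cat >> h.py <<'E'
def Rt(yaw,tilt):
    y=np.radians(yaw);t=np.radians(-tilt)
    Rz=np.array([[np.cos(y),-np.sin(y),0],[np.sin(y),np.cos(y),0],[0,0,1]]);Ry=np.array([[np.cos(t),0,np.sin(t)],[0,1,0],[-np.sin(t),0,np.cos(t)]])
    return Rz@Ry@np.column_stack([[1,0,0],[0,0,-1],[0,1,0]]).astype(float)
def tcp(g,R): return np.array(g)+R[:,1]*.019
E
python3 - <<'E'
from h import *
R=Rt(-8.8,0); g=(.531,-.266,.104)
reach(tcp((g[0],g[1],.17),R),R); print(current_time())
print(movel(tcp(g,R),max_speed=.1,contact_N=15),current_position(),current_time())
grip(0.0); print(current_opening(),current_time(),current_wrist_force())
im=cam("scene");cv2.imwrite("pics/g1.png",cv2.resize(im["color"][100:260,120:320],None,fx=4,fy=4))
E
```

```text
2.9583
False [ 0.5314909  -0.26627185  0.08559204] 3.7667
0.15782112849162871 4.4167 [-1.29941811  1.31634587  3.56296186]
```

View pics/g1.png

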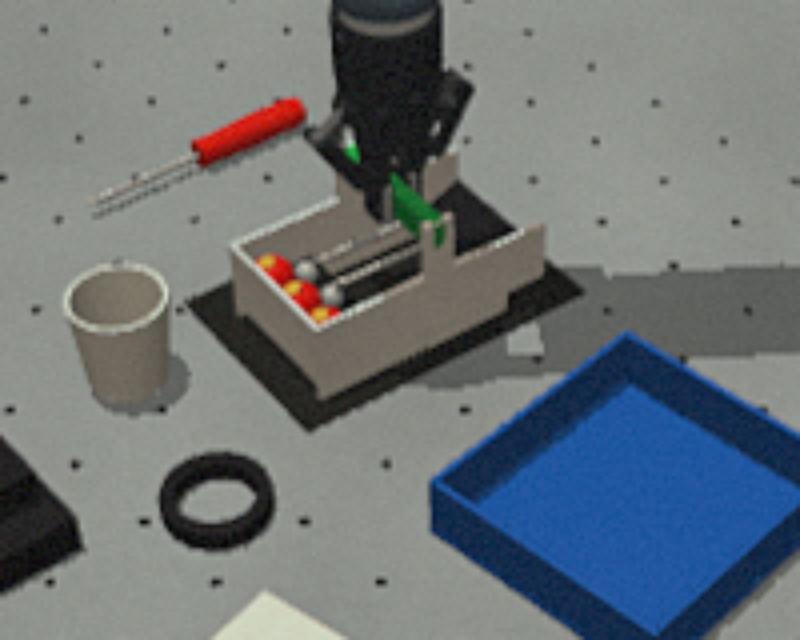

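The fingers hold the bar in its middle at about (385,190), and the opening of 13.4 mm matches the bar. All the parts are still on the landing. Now I lift.

Run:
```python
from h import *
R=Rt(-8.8,0); p=current_position()
movel(p+[0,0,.03],max_speed=.04); movel(p+[0,0,.11],max_speed=.08); dwell(.2)
print(current_time(),current_wrist_force(),current_torque(),current_opening())
a=cam("scene");b=cam("side")
for n,i in(("a",a),("b",b)):
    np.savez(f"l_{n}.npz",W=pts(i),color=i["color"])
cv2.imwrite("pics/l1.png",np.hstack([cv2.resize(a["color"][90:250,120:320],None,fx=2,fy=2),cv2.resize(b["color"][150:310,180:380],None,fx=2,fy=2)]))
```

```text
6.725 [ 0.15673998  0.23615221 -5.20699889] [-0.03662055  0.14782995 -0.00105927] 0.154028602368335
```

View pics/l1.png

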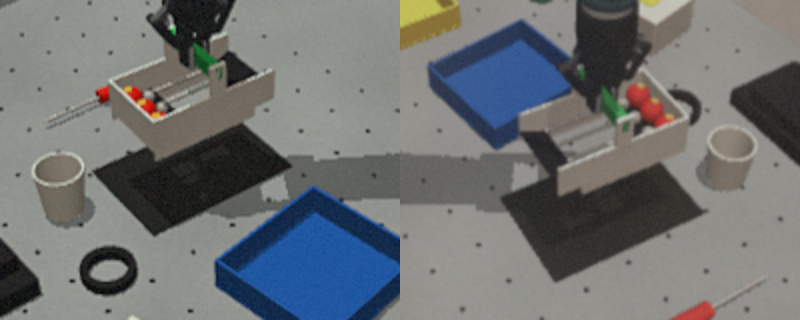

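Run:
```python
from h import *
R=Rt(0,0)
movel(tcp((.555,.006,.21),R),R,max_speed=.1); 
movel(tcp((.555,.006,.19),R),R,max_speed=.06); dwell(.2)
print(current_time(),np.round(current_position(),4),np.round(current_orientation(),3))
a=cam("scene");b=cam("side")
for n,i in(("scene",a),("side",b)):
    np.savez(f"m_{n}.npz",W=pts(i),color=i["color"])
cv2.imwrite("pics/m1.png",np.hstack([cv2.resize(a["color"][90:290,140:340],None,fx=2,fy=2),cv2.resize(b["color"][90:290,160:360],None,fx=2,fy=2)]))
```

```text
10.3917 [0.5553 0.006  0.1715] [[ 1.     0.001 -0.   ]
 [ 0.    -0.     1.   ]
 [ 0.001 -1.    -0.   ]]
```

View pics/m1.png

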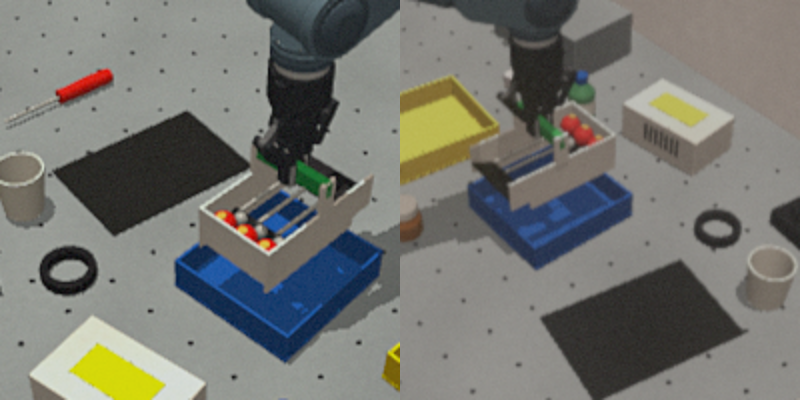

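Run:
```python
from h import *
g=(.555,.006,.19)
t0=current_time(); prev=tcp(g,Rt(0,0))
for ti,T in((5,1.5),(10,3),(12.5,2)):
    R=Rt(0,ti); p=tcp(g,R); movel(p,R,max_speed=np.linalg.norm(p-prev)/T); prev=p; print(ti,current_time()-t0)
dwell(.5)
a=cam("scene");b=cam("side"); print(current_time(),np.round(current_orientation(),3)[:,1],current_wrist_force())
cv2.imwrite("pics/t1.png",np.hstack([cv2.resize(a["color"][150:290,200:340],None,fx=2.8,fy=2.8),cv2.resize(b["color"][120:260,160:300],None,fx=2.8,fy=2.8)]))
```

```text
5 0.7000000000000011
10 1.4000000000000004
12.5 1.825000000000001
12.9167 [ 0.217 -0.    -0.976] [ 0.06980064 -0.14779244 -5.02731354]
```

View pics/t1.png

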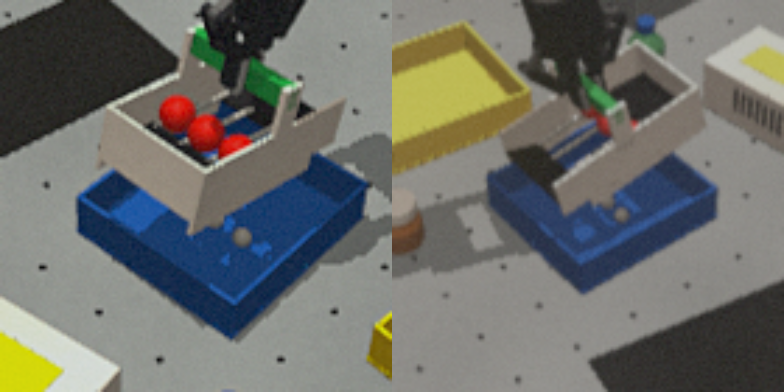

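Run:
```python
from h import *
for n in("scene","side"):
    d=np.load(f"m_{n}.npz");W=d["W"];c=d["color"].astype(int)
    m=(c.max(-1)<75)&np.all((W>[.37,-.40,-.004])&(W<[.7,-.14,.012]),-1)
    k,l,s,_=cv2.connectedComponentsWithStats(cv2.morphologyEx(m.astype(np.uint8),cv2.MORPH_OPEN,np.ones((2,2))))
    i=1+np.argmax(s[1:,4]); p=W[l==i]; q=cv2.minAreaRect((p[:,:2]*1000).astype(np.float32)); print(n,s[i,4],q,p.mean(0))
```

```text
scene 3073 ((583.5338745117188, -245.87692260742188), (318.11541748046875, 228.38845825195312), 58.99123001098633) [nan nan nan]
side 3745 ((532.5117797851562, -282.7882080078125), (160.28990173339844, 250.81793212890625), 81.12645721435547) [nan nan nan]
```

Run:
```python
from h import *
dwell(1.0)
a=cam("scene");b=cam("side");w=cam("wrist"); print(current_time(),current_wrist_force())
cv2.imwrite("pics/t2.png",np.hstack([cv2.resize(a["color"][150:290,200:340],None,fx=2.8,fy=2.8),cv2.resize(b["color"][120:260,160:300],None,fx=2.8,fy=2.8)]))
cv2.imwrite("pics/t2w.png",w["color"])
a_=np.radians(-8.8);ex=np.array([np.cos(a_),np.sin(a_)]);ey=np.array([-ex[1],ex[0]])
cs=[]
for n in("scene","side"):
    d=np.load(f"m_{n}.npz");W=d["W"];c=d["color"]
    q=(W[...,:2]-[.531,-.266]); u=q@ex; v=q@ey
    m=(W[...,2]<.02)&(abs(u)<.17)&(abs(v)<.13)
    I=np.zeros((260,340,3),np.uint8); I[:]=(80,0,80)
    for x,y,cc in zip((u[m]+.17)*1000,(.13-v[m])*1000,c[m]): cv2.circle(I,(int(x),int(y)),1,tuple(map(int,cc)),-1)
    cs.append(I)
    dk=m&(c.max(-1)<75)
    core=dk&(abs(v+.009)<.05); uu=u[core]; core2=dk&(abs(u)<.09); vv=v[core2]
    print(n,np.round(np.percentile(uu,[1,99])*1000,1),np.round(np.percentile(vv,[1,99])*1000,1))
    for lo in(-.09,0,.09):
        k=dk&(abs(u-lo)<.012); print("  u",lo,np.round(np.percentile(v[k],[2,98])*1000,1))
    for lo in(-.06,-.01,.04):
        k=dk&(abs(v-lo)<.012); print("  v",lo,np.round(np.percentile(u[k],[2,98])*1000,1))
cv2.imwrite("pics/ortho2.png",np.hstack(cs))
```

```text
14.0667 [-0.47310579  0.91568304 -4.28446206]
scene [-115.9  127.2] [-93.9  74.5]
  u -0.09 [-90.7  71.6]
  u 0 [-90.   71.8]
  u 0.09 [-88.7  73.9]
  v -0.06 [-113.5  123.7]
  v -0.01 [-114.4  125.5]
  v 0.04 [-111.9  123.8]
side [-119.8  122. ] [-93.6  69.5]
  u -0.09 [-92.9  66.3]
  u 0 [-91.7  65.8]
  u 0.09 [-91.8  66.6]
  v -0.06 [-118.5  118.4]
  v -0.01 [-116.8  119.2]
  v 0.04 [-118.6  116.8]
```

View pics/t2.png

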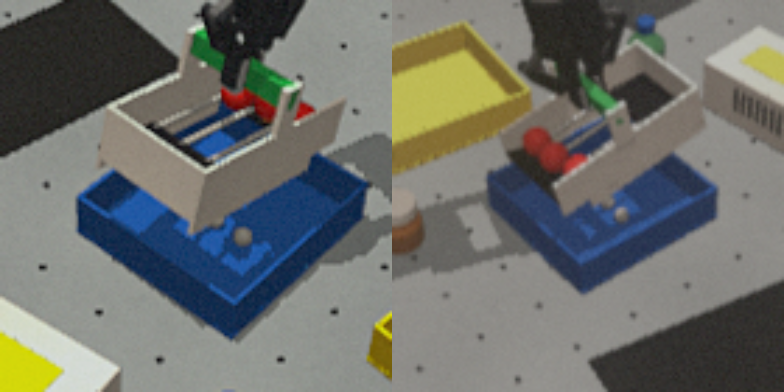

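View pics/t2w.png

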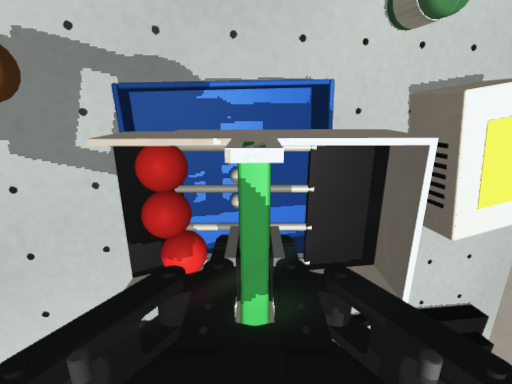

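View pics/ortho2.png

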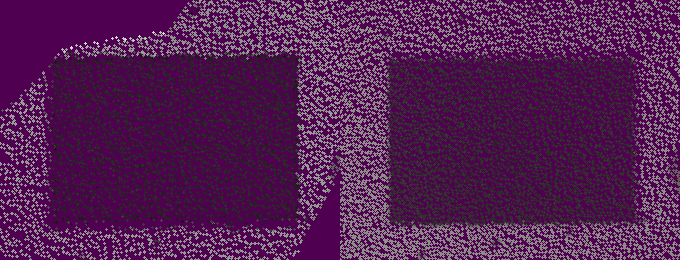

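The knobs rest at the spout, at wrist picture (165,165), (165,215) and (185,250). Balls are visible in the blue bin, and the third has to be confirmed once the tray is out of the way.

Run:
```python
from h import *
R=Rt(0,12.5)
movel(tcp((.555,.303,.195),R),R,max_speed=.1); dwell(.3)
a=cam("scene");print([ (round(r["confidence"],2),np.round(r["extent"])) for r in cut_out("ball0_center","scene")])
b=cam("side");print([ (round(r["confidence"],2),np.round(r["extent"])) for r in cut_out("ball0_center","side")])
w=cam("wrist"); print(current_time(),current_wrist_force())
cv2.imwrite("pics/y1.png",np.hstack([cv2.resize(a["color"][170:350,210:460],None,fx=1.6,fy=2),cv2.resize(b["color"][80:260,120:320],None,fx=2,fy=2)]))
cv2.imwrite("pics/y1w.png",w["color"])
```

```text
[]
[(0.74, array([154.,  96., 220., 149.]))]
17.7333 [-0.05680585 -0.06721046 -4.30954819]
```

View pics/y1.png

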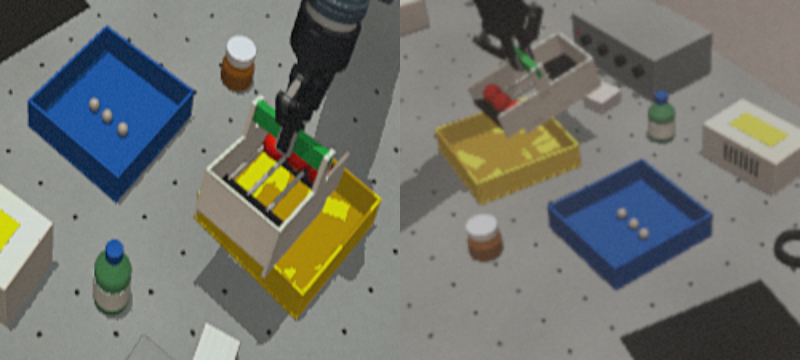

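View pics/y1w.png

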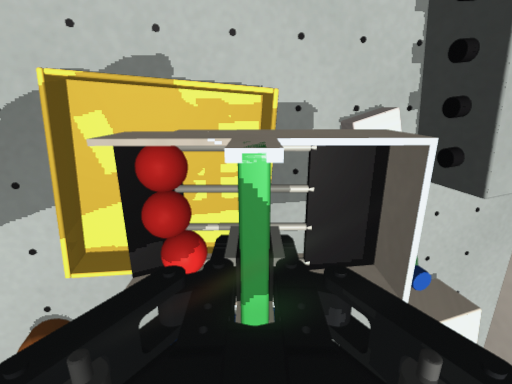

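Run:
```python
from h import *
g=(.555,.303,.195); prev=tcp(g,Rt(0,12.5)); t0=current_time()
for ti in(20,25,29,33,37,41):
    R=Rt(0,ti); p=tcp(g,R); movel(p,R,max_speed=np.linalg.norm(p-prev)/1.5); prev=p; print(ti,round(current_time()-t0,2),np.round(current_wrist_force()[2],2))
dwell(.8)
a=cam("scene");b=cam("side");w=cam("wrist"); print(current_time(),current_wrist_force())
cv2.imwrite("pics/y2.png",np.hstack([cv2.resize(a["color"][170:350,210:460],None,fx=1.6,fy=2),cv2.resize(b["color"][80:260,120:320],None,fx=2,fy=2)]))
cv2.imwrite("pics/y2w.png",w["color"])
```

```text
20 0.98 -4.53
25 1.68 -4.87
29 2.27 -5.64
33 2.86 -3.77
37 3.45 -2.97
41 4.04 -4.77
22.725 [ 0.8782936   0.29893715 -4.20900425]
```

View pics/y2.png

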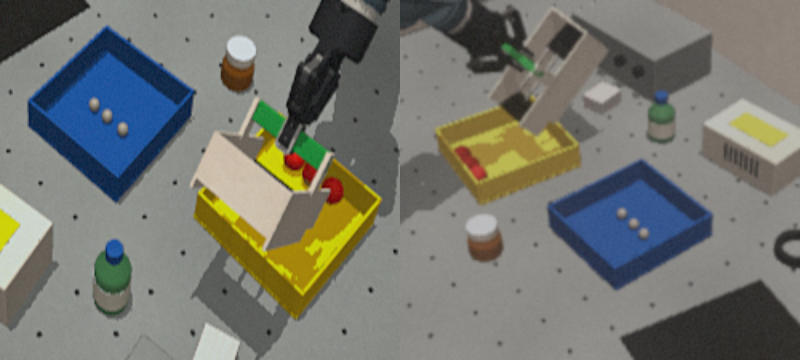

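View pics/y2w.png

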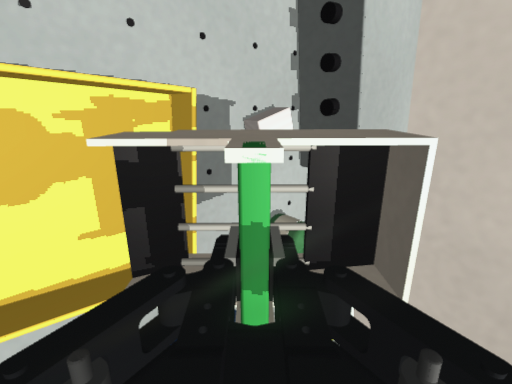

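Run:
```python
from h import *
R=Rt(0,0)
movel(tcp((.555,.303,.205),R),R,max_speed=.02); print(current_time())
R=Rt(-8.9,0); x,y=.5311,-.2751
movel(tcp((x,y,.2),R),R,max_speed=.18)
movel(tcp((x,y,.125),R),R,max_speed=.1); dwell(.2)
print(current_time(),np.round(current_position(),4),current_wrist_force())
for n in("scene","side"):
    i=cam(n); W=pts(i);c=i["color"].astype(int);b,g,r=c[...,0],c[...,1],c[...,2]
    near=lambda lo,hi:np.all((W>lo)&(W<hi),-1)
    k=(g>1.6*r)&(g>1.5*b)&near([.4,-.4,.08],[.7,-.15,.17]); p=W[k]; q=cv2.minAreaRect((p[:,:2]*1000).astype(np.float32)); print(n,q)
    k=(r>95)&near([.4,-.38,.04],[.68,-.16,.115]); p=W[k]; q=cv2.minAreaRect((p[:,:2]*1000).astype(np.float32)); print(n,q)
    cv2.imwrite(f"pics/p_{n}.png",cv2.resize(i["color"][100:310,150:350],None,fx=2.5,fy=2.5))
```

```text
23.95
28.4167 [ 0.5316 -0.2754  0.1069] [ 0.43157659 -1.36056264 -3.49446387]
scene ((520.7528076171875, -271.7869873046875), (115.83728790283203, 43.476470947265625), 81.4959945678711)
scene ((538.4913940429688, -275.4049377441406), (124.88678741455078, 203.1969757080078), 81.92321014404297)
side ((529.5465698242188, -280.6307678222656), (107.6983642578125, 16.107383728027344), 83.02008056640625)
side ((536.111083984375, -278.072509765625), (119.37577819824219, 201.16262817382812), 81.42035675048828)
```

View pics/p_side.png

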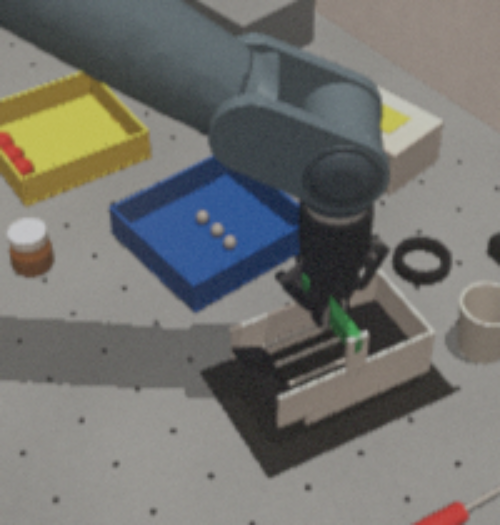

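Run:
```python
from h import *
p=current_position(); 
c=movel([p[0],p[1],.092],max_speed=.06)
c=movel([p[0],p[1],.0835],max_speed=.012,contact_N=5); print(c,np.round(current_position(),4),current_wrist_force(),current_torque(),current_time())
for n in("scene","side"):
    i=cam(n); cv2.imwrite(f"pics/q_{n}.png",cv2.resize(i["color"][110:290,150:350],None,fx=2,fy=2)) 
cv2.imwrite("pics/q.png",np.hstack([cv2.imread("pics/q_scene.png"),cv2.imread("pics/q_side.png")]))
```

```text
True [ 0.5314 -0.2753  0.0853] [-0.71675893 -0.40808581  5.48795791] [0.01944137 0.02166318 0.02224195] 29.4667
```

View pics/q.png

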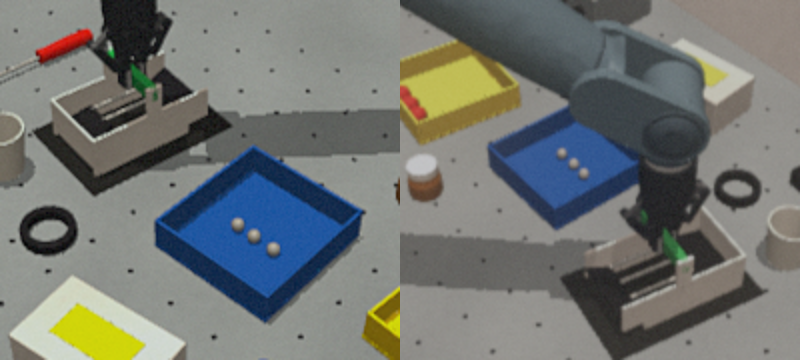

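Run:
```python
from h import *
grip(1.0); print(current_opening(),current_wrist_force())
p=current_position(); movel(p+[0,0,.08],max_speed=.08); movel(p+[0,.0,.25],max_speed=.2); dwell(.5)
a_=np.radians(-8.8);ex=np.array([np.cos(a_),np.sin(a_)]);ey=np.array([-ex[1],ex[0]])
for n in("scene","side"):
    i=cam(n); W=pts(i);c=i["color"].astype(int);b,g,r=c[...,0],c[...,1],c[...,2]
    near=lambda lo,hi:np.all((W>lo)&(W<hi),-1)
    k=(g>1.6*r)&(g>1.5*b)&near([.4,-.4,.08],[.7,-.15,.15]); p=W[k]; p=p[p[:,2]>np.percentile(p[:,2],97)-.008]; q=cv2.minAreaRect((p[:,:2]*1000).astype(np.float32)); print(n,q,np.percentile(p[:,2],[50,98]))
    k=(r>95)&near([.4,-.38,.025],[.68,-.16,.115]); p=W[k]; q=cv2.minAreaRect((p[:,:2]*1000).astype(np.float32)); print(n,q)
    cv2.imwrite(f"pics/r_{n}.png",i["color"])
    w=W[...,:2]-[.531,-.266];u=w@ex;v=w@ey
    dk=(W[...,2]<.012)&(c.max(-1)<75)&(abs(u)<.17)&(abs(v)<.13)
    print("pad u",np.round(np.percentile(u[dk],[1,99])*1000,1),"v",np.round(np.percentile(v[dk],[1,99])*1000,1))
print(current_time())
```

```text
0.9977213383199152 [ 0.60753738 -0.30795093 -0.0686754 ]
scene ((534.8925170898438, -274.7283935546875), (115.64049530029297, 17.717199325561523), 81.47675323486328) [0.11496508 0.11904877]
scene ((538.6505126953125, -274.8476257324219), (124.55747985839844, 202.17782592773438), 80.09137725830078)
pad u [-117.3  129.1] v [-88.6  79.4]
side ((528.247802734375, -276.14971923828125), (100.05638885498047, 16.43250274658203), 84.23516082763672) [0.11501518 0.11854836]
side ((535.8673095703125, -278.54364013671875), (120.65547943115234, 201.44137573242188), 80.59370422363281)
pad u [-120.8  121.5] v [-94.9  66.7]
33.0083
```

View pics/r_scene.png

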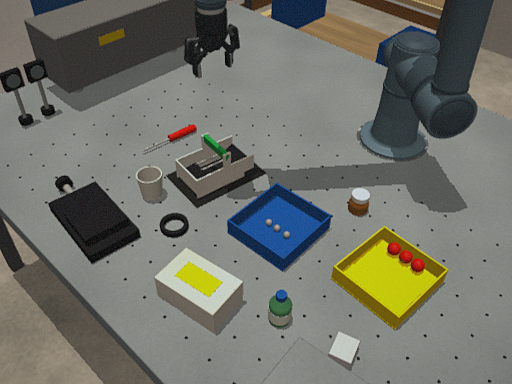

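View pics/r_side.png

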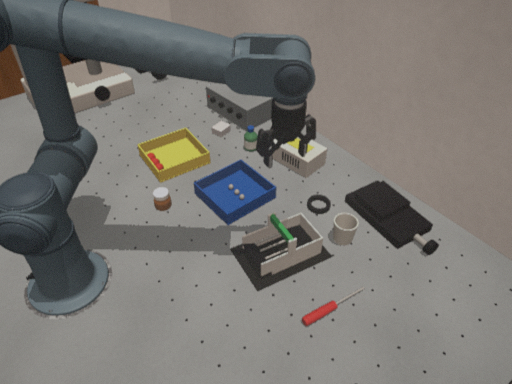

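```bash
python3 -c "
from station import *
close_job();print(current_time())"
```

```text
the job is handed in; nothing more can be done
the job is handed in; nothing more can be done
```

The parts are graded, the empty tray is back on its pad, and the job is handed in after about 33 of the 72 s allowed.

- **Sifting:** I held the tray over the blue bin with all six parts inside and tilted it 12.5°. The three steel balls dropped into the bin, and the three knobs stayed against the spout.
- **Pouring:** Over the yellow bin I tilted it on to 41°, and all three knobs tipped out over the spout into the bin.
- **Tray:** It stands flat on the pad and is released. By my measurements it sits within about 3 mm of the pad's middle, where it had started about 9 mm off to one side. The gripper is clear, about 25 cm above the tray.

**Last checks:** The final pictures from both fixed cameras show three balls in the blue bin, three knobs in the yellow bin, an empty tray and the other things where they were.

**What disagreed:**
- The two cameras differ by a few millimetres on the tray and pad positions, so I used their average.
- The network missed the balls in the bin. It returned nothing from one camera and the wrong object from the other, so the ball count comes from looking at the pictures.
- Tilting steps ran about two to four times faster than I asked for, but no knob left the tray early.

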